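# Fetch the brass dapping punch from the covered punch box

### The arm

A 6-joint arm with a two-finger parallel gripper is mounted at the origin on the work surface. World frame = base frame: x ahead of the robot, y to its left, z up, the work surface at z = 0. Lengths are in mm, angles in rad, forces in N, time in s.
With the tool pointing down it reaches from about 300 to 950 mm from the base axis. Payload 3.1 kg.
Tool frame: the origin (TCP) lies midway between the tips of the shut fingers; the grasp point (between the pads) lies 19 mm behind it (bot.grip_point_offset is the distance from the TCP to the grasp point, in mm); z points along the fingers, y is the line along which they close (so a half turn about z gives the same grasp; the last joint's range is limited). The gripper opens to 85 mm and grips with 20 to 120 N. Pads are 22 mm wide; open, the fingers measure 114 mm over their backs; the gripper's body (76 mm by 85 mm) begins 54 mm behind the grasp point. The pads swing forward as they close: fully open they stand 13 mm farther back than shut.
Start: joints at [1.031, 0.308, 1.634, -0, 1.2, -0.07], TCP at [282.968, 557.28, 231.272] pointing down, gripper open.
Joint ranges: [-3.06, 3.06], [-0.79, 1.96], [0.05, 2.63], [-1.19, 4.34], [0.05, 2.64], [-2.94, 2.94]. Speed limits (rad/s): [2.79, 2.79, 3.14, 3.14, 3.14, 3.14].

### API

Orientations are given as a unit quaternion [x, y, z, w].
In Python, from workcell import bot gives the robot as it stands. The module is installed in compiled form; this text tells all that it offers.
- The arm moves only by the tool servo_tool, never from a script. Its argument "motion" is a list of rows, each a list of 7 numbers: the turn, a rotation vector about the tool's x, y, z in rad, then the shift along the tool's x, y, z in mm, then the opening, from 0 (shut) to 1 (fully open). In form: [[ax, ay, az, x, y, z, hand], ...]. A call has 1 to 20 rows; each row is the pose to reach, as a shift and turn from the pose commanded when the call began, along the tool's axes at that moment; what a row does not reach only later rows make up. A row lasts 1/12 s, in which the tool goes at most 41.7 mm and 7.16 degrees, less where a joint would pass 70% of its speed; a pose out of reach is approached as far as the arm can. A call with a gripper value outside its range is refused whole. The fingers move at their own pace and stop on an object; "force" is the grip in N (left out, the last holds). Time passes only in rows, so rows that repeat a pose let the fingers close. It gives the time, the measured TCP pose, the force, the opening and the grip force at its end, in the units of the state.
- bot.state(): the state, without advancing time (a new reading comes with each control period).
- bot.camera(name): name is "scene" or "top" or "wrist"; returns a dict with "frame" (480x640x3 uint8, red, green, blue), "range_z" (480x640 float32, mm along the optical axis (not along the pixel's ray), 0 where there is no reading), "mtx" (3x3 intrinsics, pixels), "origin" and "orientation" of the camera in the world. Camera axes: x right, y down, z forward; pixel columns grow to the right and rows downward; lengths in mm; the calibration is good to about 2 mm. A picture is of the moment at which its call begins.
- bot.hand_in(): hands the job in; it is judged then, once.
The state is a dict: "time": time; "joint_positions": joint angles; "qd": joint speeds; "joint_efforts": joint torques, N m; "position": TCP position; "orientation": TCP orientation; "wrist_force": force on the tool from outside, world axes, zero at the start; "moment": the same for the moment, N m; "opening": finger opening in mm; "grip_force": force on a finger pad.
Only numpy, scipy, OpenCV 4.12 (cv2) and the standard library are available. Lean on these libraries where they do the work, as an engineer would, in place of code of your own. Each camera call takes 0.05 s, during which the arm holds its last target. There are 200 camera calls.

### The job

Gently slide the loose cover plate of the punch box back, away from the robot, until it rests against its stop, and find the brass punch in one of the three pockets. Lift the brass punch out past the tool rail and lay it down flat in the blue tray without dropping it. Leave the cover back at its stop, slid and not lifted, and leave the other two punches in their pockets, the pitch bowl and the jar of punches as they are.

Things in the scene. Friction and masses are not known exactly. Their poses are not given: they have to be found in the camera images.
- punch_box: Fixed wooden box, 180 mm deep (x), 284 mm wide (y). Origin: centre of its underside, on the bench; +x away from the robot (the way the cover opens), z up. Deck under the cover 45 mm high. Front wall x = -90 to -77 mm, top 50 mm; side guides 10 mm wide centred at y = +-137 mm, top 51 mm. Pockets x = -77 to -3 mm, plain deck behind them up to the stop at x = +80 mm.
- middle_pocket (a point): Centre of the floor of the middle pocket, 25 mm above the bench (20 mm below the deck), x = -40 mm in the box's frame. Each of the three pockets is 74 mm (x) by 84 mm (y); the other two are centred 90 mm to either side along the box's y. Dividers 6 mm thick.
- post (a point): Foot of the left one of the two 16 mm posts that carry the tool rail, at x = +70 mm, y = +170 mm in the box's frame; the other is at y = -170 mm. From their tops, 14 mm wide arms run forward to the rail, 193 to 205 mm above the bench.
- stop (a point): Middle of the front face of the raised steel stop strip at the back of the box's deck, 45 mm above the bench (deck level), x = +80 mm in the box's frame. The strip is 14 mm high.
- rail (a point): Middle of the lower front edge of the wooden tool rail fixed above the pockets: 354 mm long (box's y), x = -28 to +2 mm in the box's frame, underside 190 mm above the bench, top 208 mm; small punches stand in it to 263 mm. It bars an upright gripper from the pockets: lean the tool 30 to 45 degrees, its body nearer the robot, fingers pointing forward and down.
- cover: Loose aluminium cover plate, 80 mm (x) by 258 mm (y) by 6 mm, about 0.25 kg. Origin: centre of its underside; x and z as the box's. Closed, its origin stands near x = -40 mm in the box's frame and hides the pockets; fully back, against the stop, it is at x = +40 mm. It slides on the deck between the two side guides with about 3 mm of play each side.
- grip (a point): Middle of the red grip block on the cover: 12 mm (x) by 50 mm (y), rising 18 mm above the plate's top face. This point is 15 mm above the cover's underside and 20 mm to the front (-x) of its centre; the block's front face is 14 mm behind the plate's front edge. Push on its front face, or pinch its two ends.
- brass_punch: Brass-coloured dapping punch, 60 g, in any one of the three pockets. Square shank 36 mm long (its x), 14 mm wide, 14 mm high; on its -x end, which points to the front of the box within about 15 degrees, a thin neck and a 14 mm ball that ends 36 mm from the origin. Origin: underside of the shank, below its middle; z up.
- steel_punch: The same size and shape as brass_punch (see there), and lying the same way in another pocket. Bright silver. To be left alone.
- black_punch: The same size and shape as brass_punch (see there), and lying the same way in another pocket. Black. To be left alone.
- tray: Fixed blue tray, open on top, 130 by 130 mm outside, 16 mm high, walls and floor 5 mm thick, grey liner. Origin: centre of its underside, on the bench.
- pitch_bowl: Bystander: dark steel pitch bowl with black pitch and a copper sheet on it, 132 mm across, 114 mm high. Origin: centre of its underside.
- punch_jar: Bystander: copper jar, 64 mm across, 85 mm high, full of steel punches that stick out to 130 mm high. Origin: centre of its underside.
Not all that is in view belongs to the job. Several things have the shape of the tray; the one meant has the colours described above.

How it is judged:
By the outcome, as a careful person would: the job done as asked, in the order asked, and still so for the second after the job is handed in, with the robot touching nothing.
It also fails if it takes over 54 s, if anything falls off the work surface, if the arm or the gripper's body presses on something with over 40 N, if the wrist force passes 120 N, or if a joint passes its speed limit or range.

## Working session

There is one attempt and no reset: what is moved stays moved. The work goes in short steps, Python scripts to look and compute and a tool call to move; the robot and the scene stay as the last step left them, time stands still between calls to the robot, and variables do not carry over. Pictures are saved under pics/ and viewed, at most 12 in all, crops included, and the job is handed in when it is done.

Besides the shell and the picture viewer there is one more tool, called after ">>>" by a JSON object that holds its "name" and its "arguments", one argument or row to a line. servo_tool: Moves the arm, as the interface text tells. Its arguments: {"type":"object","properties":{"motion":{"type":"array"},"force":{"type":"number"}},"required":["motion"]}

```bash
mkdir -p pics; cat > h.py <<'E'
import numpy as np, cv2
from scipy.spatial.transform import Rotation as R
from workcell import bot
def cam(n):
    c=bot.camera(n); c['Rm']=R.from_quat(c['orientation']).as_matrix() if np.size(c['orientation'])==4 else np.array(c['orientation']); c['o']=np.array(c['origin']); return c
def cloud(c):
    v,u=np.mgrid[:480,:640]; K=np.array(c['mtx']); z=c['range_z']
    p=np.stack([(u-K[0,2])/K[0,0]*z,(v-K[1,2])/K[1,1]*z,z],-1)
    return p@c['Rm'].T+c['o']
def ray(c,u,v,h):
    K=np.array(c['mtx']); d=c['Rm']@np.array([(u-K[0,2])/K[0,0],(v-K[1,2])/K[1,1],1]); return c['o']+d*(h-c['o'][2])/d[2]
def save(c,n): cv2.imwrite('pics/'+n+'.png',c['frame'][...,::-1])
E
python3 - <<'E'
from h import *
for n in ('top','scene'):
    c=cam(n); save(c,n+'0'); print(n,c['o'],c['orientation'],c['mtx'])
print(bot.state(),bot.grip_point_offset)
E
```

```text
top [ 338.96065944   25.89152767 1310.52134057] [ 0.70736849 -0.70471132  0.04555015 -0.03060981] [[434.05628367   0.         319.75655022]
 [  0.         434.05628367 236.78741876]
 [  0.           0.           1.        ]]
scene [ 997.08374927 -836.7459059  1008.39641941] [ 0.87624942  0.24193265 -0.10343916 -0.40367795] [[608.62001564   0.         328.52897586]
 [  0.         608.62001564 220.25060253]
 [  0.           0.           1.        ]]
{'time': 0.1, 'joint_positions': array([ 1.03128461e+00,  3.08948896e-01,  1.63506651e+00,  2.07108612e-06,
        1.19970535e+00, -6.97076657e-02]), 'qd': array([-8.56837371e-05, -3.60785967e-03, -1.11180974e-03, -1.34779548e-03,
        6.06888279e-04, -8.31217288e-04]), 'joint_efforts': array([-5.79026619e-05, -4.16407585e+01, -2.77644664e+01, -2.67901839e-06,
        4.00674311e-03,  3.74345888e-08]), 'position': array([282.58512072, 556.62391489, 230.13918105]), 'orientation': array([ 2.32747936e-01,  9.72536511e-01, -1.01478007e-03, -3.20052261e-04]), 'wrist_force': array([-0.45831795, -0.14819443,  0.15370417]), 'moment': array([-0.06548164,  0.005778  , -0.02190094]), 'grip_force': 0.0, 'opening': 85.43611921737897} 18.700000000000003
```

View pics/top0.png

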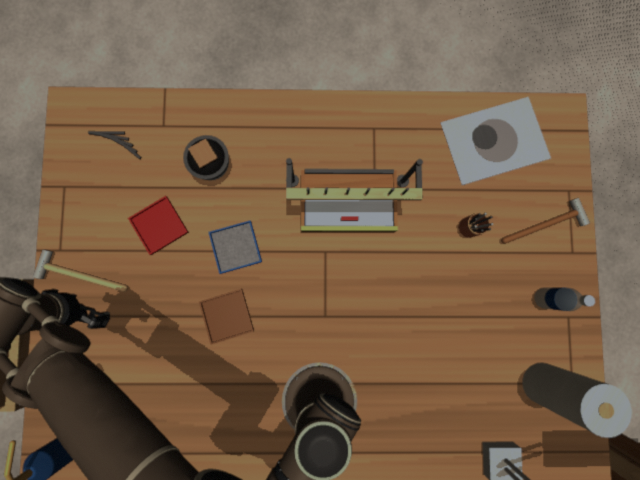

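View pics/scene0.png

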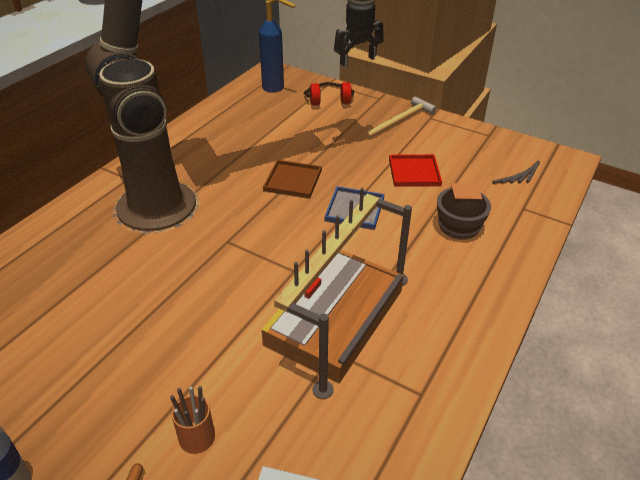

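Top view: the box has its front wall at (349,229), the red grip at (349,218) and the rail at (354,194). Tray candidates are blue with grey liner (236,247), red (158,225) and brown (228,316), and I choose the blue one. The only red block on the box is at (349,218). The bowl is at (206,158) and the jar at (479,225).

```bash
python3 - <<'E'
from h import *
c=cam('top'); P=cloud(c); hsv=cv2.cvtColor(c['frame'],cv2.COLOR_RGB2HSV); H,S,V=[hsv[...,i].astype(int) for i in range(3)]
def win(m,u0,u1,v0,v1):
    w=np.zeros_like(m); w[v0:v1,u0:u1]=m[v0:v1,u0:u1]; return w
def rect(m,h,name):
    v,u=np.nonzero(m); w=np.array([ray(c,a,b,h)[:2] for a,b in zip(u,v)],np.float32)
    r=cv2.minAreaRect(w); print(name,len(u),np.round(w.mean(0),1),r, 'depth z',np.round(np.median(P[m][:,2]),1)); 
rect(win((S>120)&((H<8)|(H>172)),335,362,212,224),69,'grip')
rect(win((H>100)&(H<130)&(S>100),195,275,210,285),16,'tray')
rect(win((H>20)&(H<36)&(S>90),295,402,222,236),50,'frontwall')
rect(win((H>20)&(H<36)&(S>90),280,428,183,203),208,'rail')
Z=P[...,2]
for n,(u0,u1,v0,v1),lo,hi in (('rail',(280,428,180,205),195,215),('cover',(300,400,196,230),46,60),('bowl',(180,235,130,185),60,130),('jar',(460,500,205,240),50,140)):
    m=win((Z>lo)&(Z<hi),u0,u1,v0,v1); q=P[m]; print(n,len(q),np.round(q.mean(0),1),cv2.minAreaRect(q[:,:2].astype(np.float32)))
crop=cv2.resize(c['frame'][140:290,190:440],None,fx=3,fy=3)
cv2.imwrite('pics/crop0.png',crop[...,::-1])
E
```

```text
grip 50 [528.4 -85.2] ((528.4691162109375, -84.76699829101562), (5.854167938232422, 46.464752197265625), 0.3327344059944153) depth z 68.6
tray 176 [447.8 254.3] ((448.3109130859375, 251.7384033203125), (126.44303894042969, 127.03099822998047), 16.22602653503418) depth z 15.0
frontwall 490 [499.5 -85.8] ((500.246337890625, -86.71121215820312), (14.807876586914062, 282.1169738769531), 0.31257525086402893) depth z 49.4
rail 144 [ 568.1 -109.9] ((571.47509765625, -87.70794677734375), (29.03019142150879, 350.35150146484375), 0.3903171122074127) depth z 207.5
rail 1633 [572.8 -82.  207.2] ((582.888427734375, -85.78656005859375), (52.80809020996094, 353.32818603515625), 0.5849086046218872)
cover 2701 [541.6 -85.9  51.1] ((541.7490844726562, -86.61750793457031), (88.12644958496094, 282.6290283203125), 0.3774784505367279)
bowl 1593 [700.3 328.7  91.8] ((706.6317138671875, 333.45001220703125), (131.3262939453125, 129.13919067382812), 5.875281810760498)
jar 410 [ 512.1 -452.2   84.1] ((513.138916015625, -454.04815673828125), (63.748409271240234, 61.70756912231445), 84.56961059570312)
```

View pics/crop0.png

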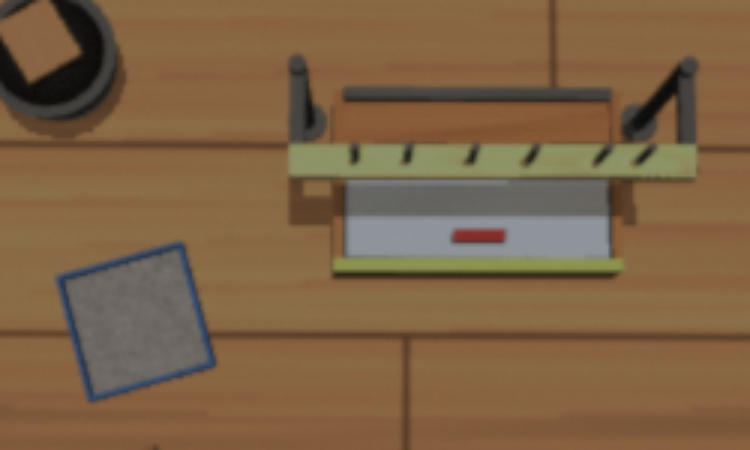

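The crop confirms the blue-rimmed tray with grey liner, and the red grip block on the closed cover. The box origin is at about (584,-86.7) with yaw near 0.3°.

```bash
cat >> h.py <<'E'
def tool(lean,yaw=0):  # deg; z forward/down, y left
    t=np.radians(lean); z=np.array([np.sin(t),0,-np.cos(t)]); y=np.array([0,1,0.]); 
    return R.from_euler('z',yaw,degrees=True).as_matrix()@np.stack([np.cross(y,z),y,z],1)
def rel(T,p,s=None):
    s=s or bot.state(); A=R.from_quat(s['orientation']).as_matrix()
    rv=R.from_matrix(A.T@T).as_rotvec(); d=A.T@(np.array(p)-s['position'])
    print('turn',np.round(rv,3),np.round(np.degrees(np.linalg.norm(rv)),1),'shift',np.round(d,1),np.round(np.linalg.norm(d))); return rv,d
E
python3 -c "
from h import *
rel(tool(42),[470,-86,130])"
```

```text
turn [-0.174 -0.72  -0.448] 49.6 shift [-458.  -488.1  101.1] 677.0
```

>>> {"name": "servo_tool", "arguments": {
  "motion": [
    [-0.01,-0.04,-0.025,-25,-27,6,0.5],
    [-0.02,-0.08,-0.05,-51,-54,11,0],
    [-0.03,-0.12,-0.075,-76,-81,17,0],
    [-0.04,-0.16,-0.1,-102,-108,22,0],
    [-0.05,-0.2,-0.125,-127,-136,28,0],
    [-0.06,-0.24,-0.15,-153,-163,34,0],
    [-0.07,-0.28,-0.175,-178,-190,39,0],
    [-0.08,-0.32,-0.2,-204,-217,45,0],
    [-0.09,-0.36,-0.225,-229,-244,50,0],
    [-0.1,-0.4,-0.25,-254,-271,56,0],
    [-0.11,-0.44,-0.275,-280,-298,62,0],
    [-0.12,-0.49,-0.3,-305,-325,67,0],
    [-0.13,-0.54,-0.33,-331,-353,73,0],
    [-0.14,-0.59,-0.36,-356,-380,78,0],
    [-0.15,-0.63,-0.39,-382,-407,84,0],
    [-0.16,-0.67,-0.42,-407,-434,90,0],
    [-0.17,-0.7,-0.44,-433,-461,95,0],
    [-0.174,-0.72,-0.448,-458,-488,101,0],
    [-0.174,-0.72,-0.448,-458,-488,101,0],
    [-0.174,-0.72,-0.448,-458,-488,101,0]
  ]
}}

```text
time: 1.82
position: [437.5, 46.4, 142.8]
orientation: [0.005, 0.944, 0.032, 0.327]
wrist_force: [1.2, 0.3, 0.2]
opening: -0.2
grip_force: 0.0
```

```bash
python3 - <<'E'
from h import *
s=bot.state(); print(s['position'],s['joint_positions'],s['wrist_force'],s['opening'],s['time'])
c=cam('wrist'); save(c,'w1'); P=cloud(c); hsv=cv2.cvtColor(c['frame'],cv2.COLOR_RGB2HSV).astype(int)
m=((hsv[...,0]<8)|(hsv[...,0]>172))&(hsv[...,1]>150)&(P[...,2]>45)&(P[...,2]<90)
q=P[m]; print(len(q),q.min(0),q.max(0),q.mean(0)); print(np.round(np.percentile(q,[3,97],axis=0),1))
rel(tool(42),[508,-86,61])
E
```

```text
[437.48914441  46.39559033 142.81581222] [-0.06302583 -0.24293921  2.57790662  0.59676475  0.17108662 -2.17922955] [1.21750275 0.28984232 0.2454426 ] -0.22231282702904745 1.8167
1639 [ 521.70339017 -128.74321797   50.65654725] [569.54574292 -57.75143819  70.11772478] [525.2942688  -82.13712751  63.0472401 ]
[[ 522.6 -106.    53.2]
 [ 533.4  -58.5   69.5]]
turn [ 0.056 -0.065 -0.032] 5.2 shift [  -9.1 -137.8  100.1] 171.0
```

View pics/w1.png

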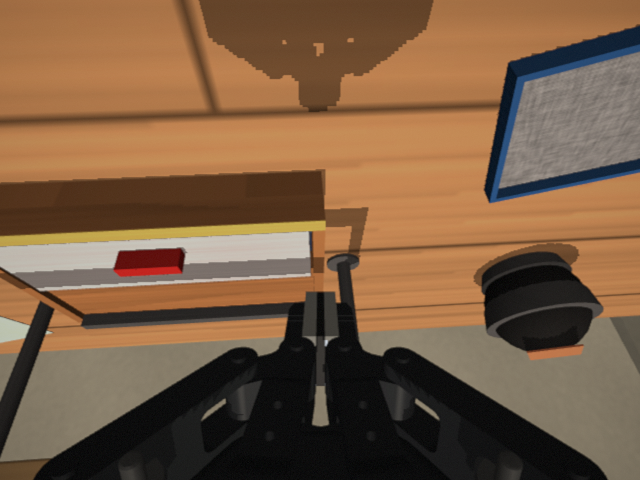

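The view shows the red grip at (150,262) on the closed cover, with the front wall clear. The wrist is near its singularity with j6 low, so I use the half-turned grasp.

>>> {"name": "servo_tool", "arguments": {
  "motion": [
    [0,0,0.12,-1,-8,1,0],
    [0,0,0.24,-2,-16,2,0],
    [0,0,0.36,-4,-24,4,0],
    [0,0,0.48,-5,-32,5,0],
    [0,0,0.6,-6,-40,6,0],
    [0,0,0.72,-7,-48,7,0],
    [0,0,0.84,-8,-56,8,0],
    [0,0,0.96,-9,-64,9,0],
    [0,0,1.08,-10,-72,10,0],
    [0,0,1.2,-12,-80,12,0],
    [0,0,1.32,-13,-88,13,0],
    [0,0,1.44,-14,-96,14,0],
    [0,0,1.56,-15,-104,15,0],
    [0,0,1.68,-16,-112,16,0],
    [0,0,1.8,-18,-120,18,0],
    [0,0,1.92,-19,-126,19,0],
    [0,0,2.04,-20,-132,20,0],
    [0,0,2.16,-21,-138,21,0],
    [0,0,2.28,-22,-138,22,0],
    [0,0,2.4,-22,-138,22,0]
  ]
}}

```text
time: 3.53
position: [470.2, -90.7, 130.6]
orientation: [0.883, 0.334, 0.316, 0.088]
wrist_force: [-0.3, 0.3, 0.6]
opening: 0.1
grip_force: 0.0
```

```bash
cat >> h.py <<'E'
FLIP=np.diag([-1,-1,1.])
E
python3 - <<'E'
from h import *
s=bot.state(); print(s['position'],s['joint_positions'],s['time'])
rel(tool(44)@FLIP,[500,-85,75],s)
c=cam('wrist'); A=R.from_quat(s['orientation']).as_matrix(); print('cam in tool',A.T@(c['o']-s['position']),A.T@c['Rm'][:,2])
E
```

```text
[470.22125081 -90.6539671  130.55107352] [-0.52531797 -0.0693967   2.47783765  1.17748306  0.39908156 -0.71619672] 3.5333
turn [-0.09   0.077  0.7  ] 40.7 shift [-7.  -8.7 62.3] 63.0
cam in tool [  85.38659867   -0.3673495  -142.79698893] [-3.28434591e-01 -5.10423997e-04  9.44526579e-01]
```

```bash
python3 - <<'E'
from h import *
s=bot.state();w=cam('wrist');c=cam('scene');K=np.array(c['mtx'])
def pr(p):
    q=c['Rm'].T@(np.array(p)-c['o']); return (K@q/q[2])[:2]
a=pr(w['o']);b=pr(s['position']);print(a,b)
f=c['frame'].copy(); cv2.circle(f,tuple(map(int,a)),5,(0,255,0),1)
u,v=map(int,a); x=max(0,u-110);y=max(0,v-80)
cv2.imwrite('pics/s1.png',cv2.resize(f[y:y+190,x:x+250],None,fx=3,fy=3)[...,::-1])
P=cloud(c); m=np.linalg.norm(P-w['o'],axis=-1)<30; print('pts near cam',m.sum())
E
```

```text
[280.5224739  176.44153205] [286.29045992 253.92309802]
pts near cam 0
```

View pics/s1.png

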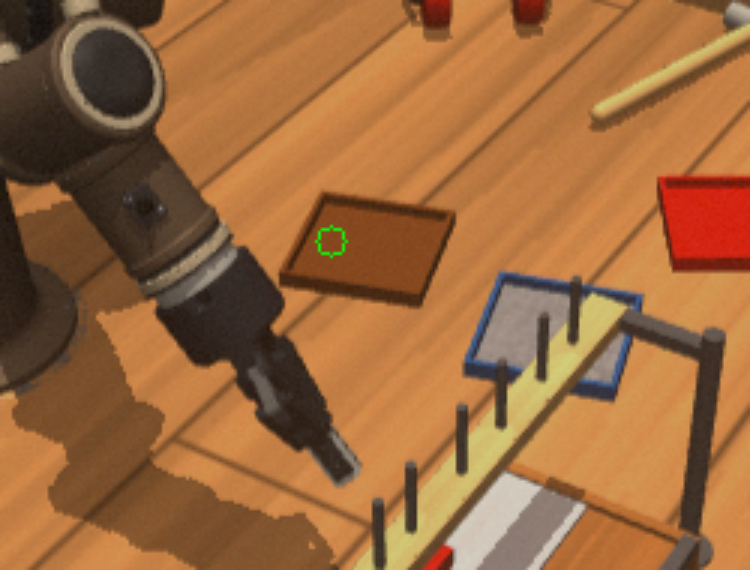

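No camera body sticks out at the marked spot (330,240 in the crop), so the flipped grasp clears the rail. Next I go to the block's front.

>>> {"name": "servo_tool", "arguments": {
  "motion": [
    [-0.01,0.01,0.11,-1,-1,5,0],
    [-0.03,0.03,0.23,-2,-3,15,0],
    [-0.05,0.04,0.35,-3,-4,25,0],
    [-0.06,0.05,0.47,-5,-6,35,0],
    [-0.08,0.065,0.59,-6,-8,48,0],
    [-0.09,0.077,0.7,-7,-9,62,0],
    [-0.09,0.077,0.7,-7,-9,62,0],
    [-0.09,0.077,0.7,-7,-9,62,0]
  ]
}}

```text
time: 4.35
position: [498.9, -83.6, 73.7]
orientation: [0.927, 0.004, 0.374, 0.0]
wrist_force: [-0.2, 0.6, -0.2]
opening: 0.2
grip_force: 0.0
```

```bash
python3 - <<'E'
from h import *
s=bot.state(); print(s['position'],s['joint_positions'],s['wrist_force'],s['time'])
rel(tool(43)@FLIP,[507,-85,61],s)
rel(tool(43)@FLIP,[597,-85,61],s)
E
```

```text
[498.88027375 -83.58564648  73.66559194] [-0.44389076  0.17517812  2.50015605  2.23486046  0.3911417  -1.04038237] [-0.24453611  0.62226797 -0.19307409] 4.35
turn [-0.002 -0.016  0.008] 1.0 shift [-3.   1.4 14.8] 15.0
turn [-0.002 -0.016  0.008] 1.0 shift [61.9  2.1 77.2] 99.0
```

>>> {"name": "servo_tool", "arguments": {
  "motion": [
    [0,-0.01,0,-2,1,8,0],
    [0,-0.016,0.008,-3,1,15,0],
    [0,-0.016,0.008,-3,1,15,0],
    [0,-0.016,0.008,0.6,1,18.5,0],
    [0,-0.016,0.008,4.2,1,22,0],
    [0,-0.016,0.008,7.8,1,25.4,0],
    [0,-0.016,0.008,11.4,1,28.9,0],
    [0,-0.016,0.008,15,1,32.3,0],
    [0,-0.016,0.008,18.6,1,35.8,0],
    [0,-0.016,0.008,22.2,1,39.3,0],
    [0,-0.016,0.008,25.8,1,42.7,0],
    [0,-0.016,0.008,29.4,1,46.2,0],
    [0,-0.016,0.008,33,1.5,49.7,0],
    [0,-0.016,0.008,36.7,1.5,53.1,0],
    [0,-0.016,0.008,36.7,1.5,53.1,0]
  ]
}}

```text
time: 5.6
position: [564.5, -86.0, 63.2]
orientation: [0.93, -0.0, 0.369, -0.001]
wrist_force: [0.2, 0.1, -0.7]
opening: -0.1
grip_force: 0.0
```

```bash
python3 - <<'E'
from h import *
s=bot.state(); print(s['position'],s['joint_positions'],s['wrist_force'],s['moment'],s['time'])
rel(tool(43)@FLIP,[590,-85,61],s)
c=cam('wrist'); save(c,'w2'); P=cloud(c); hsv=cv2.cvtColor(c['frame'],cv2.COLOR_RGB2HSV).astype(int)
m=((hsv[...,0]<8)|(hsv[...,0]>172))&(hsv[...,1]>150)&(P[...,2]>45)&(P[...,2]<90)
q=P[m]; print(len(q)); print(np.round(np.percentile(q,[3,97],axis=0),1))
E
```

```text
[564.49663985 -85.98477243  63.21881303] [-0.36559632  0.29267164  2.35820039  2.30405746  0.33725028 -1.03317913] [ 0.23821166  0.11061596 -0.66771384] [-0.00426437  0.30495035  0.01811851] 5.6
turn [-0.001 -0.005 -0.001] 0.3 shift [17.  -1.  19.1] 26.0
2931
[[ 570.3 -107.3   56.7]
 [ 581.2  -61.2   70.5]]
```

View pics/w2.png

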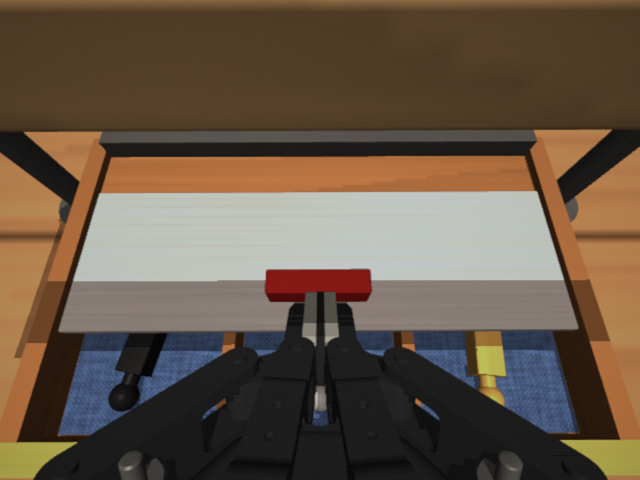

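The cover slides straight, and the stop strip is visible behind it at row 142. Black punch at left (125,398), brass at right (487,350), steel in the middle at (320,400). I continue slowly to the stop.

>>> {"name": "servo_tool", "arguments": {
  "motion": [
    [0,0,0,3,-0.3,3.2,0],
    [0,0,0,6,-0.6,6.4,0],
    [0,0,0,9,-0.8,9.5,0],
    [0,0,0,12,-1,12.7,0],
    [0,0,0,14.5,-1,15,0],
    [0,0,0,16,-1,16.5,0],
    [0,0,0,17.3,-1,17.8,0],
    [0,0,0,18.4,-1,18.8,0],
    [0,0,0,18.4,-1,18.8,0]
  ]
}}

```text
time: 6.4
position: [589.6, -84.8, 61.6]
orientation: [0.93, -0.0, 0.368, -0.001]
wrist_force: [-0.0, -0.6, 0.3]
opening: -0.2
grip_force: 0.0
```

```bash
cat > chk.py <<'E'
from h import *
s=bot.state(); print(s['position'],s['wrist_force'],s['moment'],s['time'])
c=cam('wrist'); P=cloud(c); hsv=cv2.cvtColor(c['frame'],cv2.COLOR_RGB2HSV).astype(int)
m=((hsv[...,0]<8)|(hsv[...,0]>172))&(hsv[...,1]>150)&(P[...,2]>45)&(P[...,2]<90)
q=P[m]; print(len(q),np.round(np.percentile(q,[3,97],axis=0),1))
# plate rear edge and strip along column strips
for u in (200,250,450):
    col=P[:,u]; k=(col[:,2]>40)&(col[:,2]<70)&(col[:,0]>560); print(u,[(v,*np.round(col[v][[0,2]],0)) for v in np.nonzero(k)[0][::4]][:14])
cv2.imwrite('pics/w3.png',c['frame'][...,::-1])
E
python3 chk.py
```

```text
[589.60318732 -84.82139224  61.59762069] [-0.02609097 -0.58779956  0.31597402] [-0.02921766  0.35093056  0.00135624] 6.4
3009 [[ 595.5 -106.6   56.4]
 [ 606.3  -60.5   70.5]]
200 [(np.int64(158), np.float64(677.0), np.float64(60.0)), (np.int64(162), np.float64(675.0), np.float64(59.0)), (np.int64(166), np.float64(673.0), np.float64(58.0)), (np.int64(170), np.float64(670.0), np.float64(59.0)), (np.int64(174), np.float64(666.0), np.float64(60.0)), (np.int64(178), np.float64(666.0), np.float64(56.0)), (np.int64(182), np.float64(666.0), np.float64(52.0)), (np.int64(186), np.float64(666.0), np.float64(48.0)), (np.int64(190), np.float64(665.0), np.float64(46.0)), (np.int64(194), np.float64(658.0), np.float64(51.0)), (np.int64(198), np.float64(655.0), np.float64(52.0)), (np.int64(202), np.float64(653.0), np.float64(52.0)), (np.int64(206), np.float64(650.0), np.float64(52.0)), (np.int64(210), np.float64(648.0), np.float64(50.0))]
250 [(np.int64(158), np.float64(677.0), np.float64(60.0)), (np.int64(162), np.float64(675.0), np.float64(60.0)), (np.int64(166), np.float64(672.0), np.float64(59.0)
[... 657 characters left out ...]
np.int64(161), np.float64(676.0), np.float64(59.0)), (np.int64(165), np.float64(673.0), np.float64(60.0)), (np.int64(169), np.float64(670.0), np.float64(60.0)), (np.int64(173), np.float64(667.0), np.float64(60.0)), (np.int64(177), np.float64(666.0), np.float64(57.0)), (np.int64(181), np.float64(667.0), np.float64(53.0)), (np.int64(185), np.float64(666.0), np.float64(49.0)), (np.int64(189), np.float64(666.0), np.float64(45.0)), (np.int64(193), np.float64(659.0), np.float64(51.0)), (np.int64(197), np.float64(656.0), np.float64(51.0)), (np.int64(201), np.float64(654.0), np.float64(52.0)), (np.int64(205), np.float64(651.0), np.float64(51.0)), (np.int64(209), np.float64(648.0), np.float64(51.0))]
```

>>> {"name": "servo_tool", "arguments": {
  "motion": [
    [0,0,0,0.8,0,0.7,0],
    [0,0,0,1.6,0,1.4,0],
    [0,0,0,2.4,0,2.1,0],
    [0,0,0,3.0,0,2.8,0],
    [0,0,0,3.6,0,3.4,0],
    [0,0,0,3.9,0,3.7,0],
    [0,0,0,3.9,0,3.7,0]
  ]
}}

```text
time: 7.03
position: [594.4, -84.9, 61.3]
orientation: [0.93, -0.001, 0.368, -0.0]
wrist_force: [-3.6, -0.5, 1.8]
opening: 0.3
grip_force: 1.5
```

```bash
python3 chk.py | cut -c1-700
```

```text
[594.37946563 -84.88040268  61.3383746 ] [-3.60575026 -0.54588309  1.78940091] [-0.02169079  0.45891944 -0.05426972] 7.0333
3054 [[ 600.  -106.7   55.8]
 [ 611.   -60.4   70.4]]
200 [(np.int64(165), np.float64(677.0), np.float64(60.0)), (np.int64(169), np.float64(675.0), np.float64(59.0)), (np.int64(173), np.float64(672.0), np.float64(59.0)), (np.int64(177), np.float64(669.0), np.float64(60.0)), (np.int64(181), np.float64(667.0), np.float64(59.0)), (np.int64(185), np.float64(666.0), np.float64(55.0)), (np.int64(189), np.float64(666.0), np.float64(51.0)), (np.int64(193), np.float64(664.0), np.float64(51.0)), (np.int64(197), np.float64(662.0), np.float64(50.0)), (np.int64(201), np.float64(658.0), np.float64(51.0)), (np.int64(205), np.float64(656.0), np.float64(51.0)), (np.int64(209), np.float64(653.0), np.float64(52.0)), (np.int64(213), np.float64(651.0), np.float64(5
250 [(np.int64(165), np.float64(677.0), np.float64(60.0)), (np.int64(169), np.float64(675.0), np.float64(59.0)), (np.int64(173), np.float64(672.0), np.float64(59.0)), (np.int64(177), np.float64(670.0), np.float64(59.0)), 
[... 480 characters left out ...]
450 [(np.int64(164), np.float64(678.0), np.float64(59.0)), (np.int64(168), np.float64(675.0), np.float64(59.0)), (np.int64(172), np.float64(672.0), np.float64(61.0)), (np.int64(176), np.float64(670.0), np.float64(60.0)), (np.int64(180), np.float64(667.0), np.float64(59.0)), (np.int64(184), np.float64(666.0), np.float64(57.0)), (np.int64(188), np.float64(667.0), np.float64(52.0)), (np.int64(192), np.float64(665.0), np.float64(50.0)), (np.int64(196), np.float64(662.0), np.float64(50.0)), (np.int64(200), np.float64(659.0), np.float64(51.0)), (np.int64(204), np.float64(657.0), np.float64(50.0)), (np.int64(208), np.float64(654.0), np.float64(52.0)), (np.int64(213), np.float64(651.0), np.float64(5
```

>>> {"name": "servo_tool", "arguments": {
  "motion": [
    [0,0,0,0.4,0,0.4,0],
    [0,0,0,0.8,0,0.8,0],
    [0,0,0,0.8,0,0.8,0]
  ]
}}

```text
time: 7.33
position: [594.5, -84.8, 60.8]
orientation: [0.93, -0.001, 0.367, -0.0]
wrist_force: [-7.7, -0.0, 6.7]
opening: -0.2
grip_force: 4.2
```

The force rises without motion, so the cover is at its stop. I back off and go above the right pocket to look.

>>> {"name": "servo_tool", "arguments": {
  "motion": [
    [0,0,0,-3.5,0,-3.5,0],
    [0,0,0,-7.3,0,-7,0],
    [0,0,0,-14.6,0,-13.8,0],
    [0,0,0,-15,5,-34,0],
    [0,0,0,-13,25,-60,0.5],
    [0,0,0,-10,50,-85,0.5],
    [0,0,0,-7,75,-102,0.5],
    [0,0,0,-7,85,-102,0.5],
    [0,0,0,-7,85,-102,0.5],
    [0,0,0,-7,85,-102,0.5]
  ]
}}

```text
time: 8.17
position: [520.8, -171.8, 132.2]
orientation: [0.929, -0.002, 0.369, 0.001]
wrist_force: [-0.2, 0.7, 0.0]
opening: 42.6
grip_force: 0.0
```

```bash
python3 - <<'E'
from h import *
s=bot.state(); print(s['position'],s['opening'],s['time'],s['wrist_force'])
c=cam('wrist'); save(c,'w4'); P=cloud(c); hsv=cv2.cvtColor(c['frame'],cv2.COLOR_RGB2HSV).astype(int)
H,S,V=hsv[...,0],hsv[...,1],hsv[...,2]
m=(H>15)&(H<35)&(S>90)&(V>90)&(P[...,2]>20)&(P[...,2]<43)&(P[...,0]>508)&(P[...,0]<584)
n,l,st,ce=cv2.connectedComponentsWithStats(m.astype(np.uint8)); k=1+np.argmax(st[1:,4]); m=l==k; print(st[k],ce[k])
q=P[m]; t=q[q[:,2]>36.5]; print(len(q),len(t),np.percentile(q,[2,98],axis=0).round(1)); print('top face',cv2.minAreaRect(t[:,:2].astype(np.float32)))
# top face only, shank
r=cv2.minAreaRect(q[:,:2].astype(np.float32)); print('all',r)
d=t[:,:2]-t[:,:2].mean(0); e,v=np.linalg.eigh(d.T@d); print('axis deg',np.degrees(np.arctan(v[1,1]/v[0,1])))
mm=P[(P[...,0]>505)&(P[...,0]<585)&(P[...,1]<-130)&(P[...,1]>-225)&(P[...,2]<30)&(P[...,2]>15)]; print('floor',np.median(mm,0),np.percentile(mm,[2,98],axis=0).round(1))
E
```

```text
[ 520.80805162 -171.75225121  132.17201131] 42.62924973142208 8.1667 [-0.15485328  0.68060069  0.00835336]
[ 311  270   22   72 1167] [321.58183376 303.74550129]
1167 1022 [[ 520.1 -179.5   33.8]
 [ 570.6 -165.3   40.6]]
top face ((546.0020751953125, -172.44760131835938), (13.492293357849121, 51.4571533203125), 85.26727294921875)
all ((545.301513671875, -171.80821228027344), (14.650484085083008, 52.959129333496094), 85.25980377197266)
axis deg -4.694413253675667
floor [ 548.25621822 -171.99039492   25.99751775] [[ 513.4 -213.6   24.6]
 [ 583.4 -135.5   27.8]]
```

View pics/w4.png

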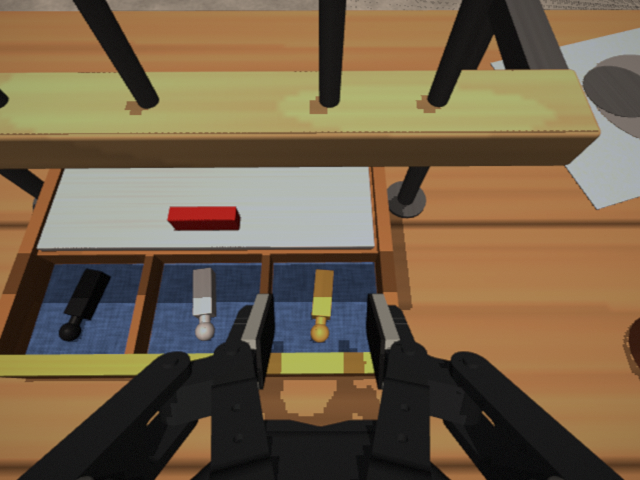

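Black punch at (85,303), steel at (204,303) and brass at (322,303), in the right pocket. The cover is back and square, with the grip at (204,217). I compute the grasp.

```bash
python3 - <<'E'
from h import *
T=tool(40,-4.7)@FLIP; g=np.array([559,-173,34.])
rel(T,g-55*T[:,2]); rel(T,g)
E
```

```text
turn [-0.055 -0.056  0.059] 5.6 shift [-35.3   0.   42.3] 55.0
turn [-0.055 -0.056  0.059] 5.6 shift [-38.5   3.   97.2] 105.0
```

>>> {"name": "servo_tool", "arguments": {
  "motion": [
    [-0.03,-0.03,0.03,-17,0,21,0.38],
    [-0.055,-0.056,0.059,-35,0,42,0.38],
    [-0.055,-0.056,0.059,-35.3,0,42,0.38],
    [-0.055,-0.056,0.059,-36,1,55,0.38],
    [-0.055,-0.056,0.059,-37,1.5,68,0.38],
    [-0.055,-0.056,0.059,-37.5,2,78,0.38],
    [-0.055,-0.056,0.059,-38,2.5,87,0.38],
    [-0.055,-0.056,0.059,-38,2.7,91,0.38],
    [-0.055,-0.056,0.059,-38,2.7,91,0.38]
  ]
}}

```text
time: 8.97
position: [555.5, -171.1, 38.1]
orientation: [0.939, -0.037, 0.341, 0.013]
wrist_force: [0.9, 0.2, -0.1]
opening: 32.9
grip_force: 0.0
```

```bash
python3 - <<'E'
from h import *
s=bot.state(); print(s['position'],s['opening'],s['time'],s['wrist_force'],s['joint_positions'])
T=tool(40,-4.7)@FLIP; rel(T,[559,-173,34])
c=cam('wrist'); cv2.imwrite('pics/w5.png',c['frame'][180:480,160:480,::-1])
E
```

```text
[ 555.53499901 -171.12424766   38.10219845] 32.86596723375267 8.9667 [ 0.94507419  0.18273003 -0.13401646] [-0.52817647  0.36311082  2.29674156  2.08307784  0.32634231 -0.88975482]
turn [-0.003  0.001  0.002] 0.2 shift [0.1 1.6 5.5] 6.0
```

View pics/w5.png

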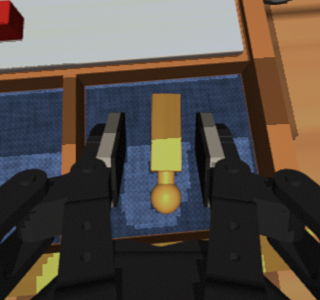

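The shank (166,130) lies midway between the pads (112 and 210). I lower and close.

>>> {"name": "servo_tool", "arguments": {
  "force": 40,
  "motion": [
    [0,0,0,0,1,2.5,0.38],
    [0,0,0,0,1.6,5,0.38],
    [0,0,0,0,1.6,5.5,0.38],
    [0,0,0,0,1.6,5.5,0],
    [0,0,0,0,1.6,5.5,0],
    [0,0,0,0,1.6,5.5,0],
    [0,0,0,0,1.6,5.5,0],
    [0,0,0,0,1.6,5.5,0],
    [0,0,0,0,1.6,5.5,0]
  ]
}}

```text
time: 9.77
position: [558.9, -174.5, 34.7]
orientation: [0.939, -0.038, 0.342, 0.014]
wrist_force: [-2.4, 0.1, 3.9]
opening: 12.5
grip_force: 41.0
```

>>> {"name": "servo_tool", "arguments": {
  "motion": [
    [0,0,0,3,0,-3.6,0],
    [0,0,0,7,0,-8.3,0],
    [0,0,0,12,0,-14.3,0],
    [0,0,0,17,0,-20,0],
    [0,0,0,22.5,0,-27,0],
    [0,0,0,23,0,-38,0],
    [0,0,0,23,0,-60,0],
    [0,0,0,23,0,-85,0],
    [0,0,0,23,0,-110,0],
    [0,0,0,23,0,-127,0],
    [0,0,0,23,0,-127,0]
  ]
}}

```text
time: 10.68
position: [494.4, -169.4, 148.3]
orientation: [0.939, -0.037, 0.343, 0.015]
wrist_force: [0.7, -0.6, -0.9]
opening: 12.4
grip_force: 40.5
```

```bash
python3 - <<'E'
from h import *
s=bot.state(); print(s['position'],s['opening'],s['grip_force'],s['time'],s['wrist_force'],s['joint_positions'])
c=cam('wrist'); cv2.imwrite('pics/w6.png',c['frame'][...,::-1])
for y in (0,16,30):
  T=tool(40,y)@FLIP; print(y,(T[:,2]).round(2)); rel(T,[448,252,90]); rel(T,[448,252,160])
E
```

```text
[ 494.40969394 -169.35187322  148.31847194] 12.444601752910879 40.45921504497528 10.6833 [ 0.74778498 -0.59216498 -0.92468013] [-0.61511829 -0.02705088  2.40369949  1.19526674  0.35820453 -0.02802327]
0 [ 0.64  0.   -0.77]
turn [ 0.054 -0.002 -0.06 ] 4.7 shift [ -98.4 -416.4   -8.9] 428.0
turn [ 0.054 -0.002 -0.06 ] 4.7 shift [ -53.3 -416.3  -62.4] 424.0
16 [ 0.62  0.18 -0.77]
turn [ 0.234 -0.001 -0.274] 20.6 shift [ -98.4 -416.4   -8.9] 428.0
turn [ 0.234 -0.001 -0.274] 20.6 shift [ -53.3 -416.3  -62.4] 424.0
30 [ 0.56  0.32 -0.77]
turn [ 0.391 -0.001 -0.461] 34.6 shift [ -98.4 -416.4   -8.9] 428.0
turn [ 0.391 -0.001 -0.461] 34.6 shift [ -53.3 -416.3  -62.4] 424.0
```

View pics/w6.png

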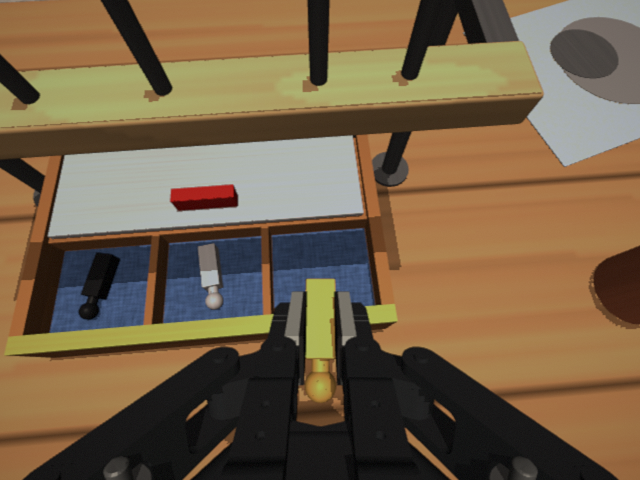

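The brass punch is held firmly at (320,325), the right pocket is empty, and the other punches are untouched. Carrying it to the tray, turning mainly about the base.

```bash
python3 - <<'E'
from h import *
for y,p in ((19.5,[471,41,140]),(43.6,[448,250,110])):
  rel(tool(40,y)@FLIP,p)
E
```

```text
turn [ 0.273 -0.001 -0.321] 24.1 shift [ -35.9 -207.9  -20.9] 212.0
turn [ 0.544 -0.001 -0.643] 48.2 shift [ -85.4 -414.4  -24.1] 424.0
```

>>> {"name": "servo_tool", "arguments": {
  "motion": [
    [0.02,0,-0.025,-3,-15,-2,0],
    [0.06,0,-0.07,-8,-45,-5,0],
    [0.1,0,-0.12,-13,-78,-8,0],
    [0.145,0,-0.17,-19,-111,-12,0],
    [0.19,0,-0.22,-25,-144,-15,0],
    [0.23,0,-0.27,-31,-177,-18,0],
    [0.273,0,-0.321,-36,-208,-21,0],
    [0.315,0,-0.37,-43,-240,-22,0],
    [0.36,0,-0.425,-51,-273,-22,0],
    [0.405,0,-0.48,-59,-306,-23,0],
    [0.45,0,-0.53,-67,-339,-23,0],
    [0.49,0,-0.58,-75,-370,-24,0],
    [0.525,0,-0.62,-82,-398,-24,0],
    [0.544,0,-0.643,-85,-414,-24,0],
    [0.544,0,-0.643,-85,-414,-24,0],
    [0.544,0,-0.643,-85,-414,-24,0],
    [0.544,0,-0.643,-85,-414,-24,0]
  ]
}}

```text
time: 12.15
position: [447.5, 249.8, 108.9]
orientation: [0.873, 0.349, 0.316, -0.128]
wrist_force: [1.2, -0.4, -0.2]
opening: 12.6
grip_force: 40.4
```

```bash
python3 - <<'E'
from h import *
s=bot.state(); print(s['position'],s['opening'],s['grip_force'],s['time'],s['wrist_force'],s['joint_positions'])
T=tool(40,43.6)@FLIP; g=np.array([448,250,0])
A=R.from_quat(s['orientation']).as_matrix(); print('z',A[:,2],'ytool',A[:,1])
for h in (50,18.5): rel(T,g+[0,0,h])
c=cam('wrist'); cv2.imwrite('pics/w7.png',c['frame'][...,::-1]); P=cloud(c); hsv=cv2.cvtColor(c['frame'],cv2.COLOR_RGB2HSV).astype(int)
m=(hsv[...,0]>100)&(hsv[...,0]<130)&(hsv[...,1]>120)&(P[...,2]<25)&(P[...,2]>8); q=P[m]; print('tray',cv2.minAreaRect(q[:,:2].astype(np.float32)),np.percentile(q,[2,98],axis=0).round(0))
f=P[(hsv[...,1]<60)&(np.abs(P[...,0]-448)<45)&(np.abs(P[...,1]-252)<45)&(P[...,2]<14)&(P[...,2]>-3)]; print('liner z',np.median(f,0))
E
```

```text
[447.47248368 249.83179651 108.8647203 ] 12.643083282354032 40.41259288787842 12.15 [ 1.24285691 -0.3847145  -0.21800416] [ 0.21054647  0.06252894  2.43555217  1.50057515  0.34583999 -0.3636693 ]
z [ 0.46273787  0.44468117 -0.76689785] ytool [ 0.68984257 -0.72395078 -0.00353502]
turn [-0.003  0.001 -0.002] 0.2 shift [-37.4   0.5  45.5] 59.0
turn [-0.003  0.001 -0.002] 0.2 shift [-57.6   0.6  69.6] 90.0
tray ((525.1195068359375, 276.8390808105469), (281.57403564453125, 129.6595916748047), 16.239490509033203) [[384. 200.   9.]
 [524. 330.  18.]]
liner z [461.64657209 268.36147031   6.19293115]
```

View pics/w7.png

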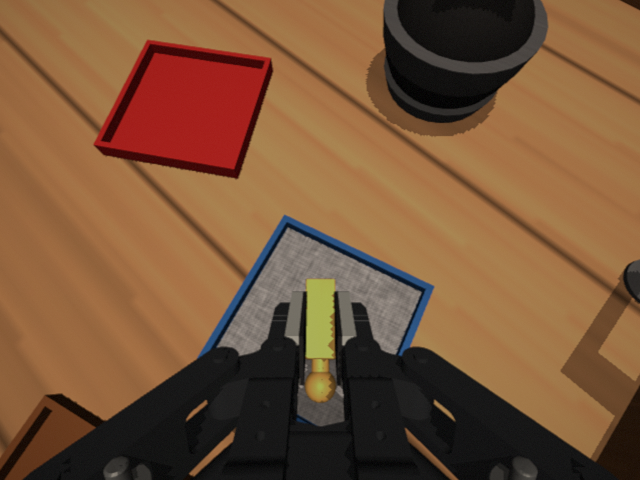

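>>> {"name": "servo_tool", "arguments": {
  "motion": [
    [0,0,0,-5,0,8,0],
    [0,0,0,-12,0,19,0],
    [0,0,0,-20,0,32,0],
    [0,0,0,-28,0,45,0],
    [0,0,0,-35,0,56,0],
    [0,0,0,-41,0,66,0],
    [0,0,0,-45,0,72,0],
    [0,0,0,-47,0,74.3,0],
    [0,0,0,-48.5,0,76,0],
    [0,0,0,-49.5,0,77,0],
    [0,0,0,-50,0,77.5,0],
    [0,0,0,-50,0,77.5,0]
  ]
}}

```text
time: 13.2
position: [456.7, 258.0, 18.9]
orientation: [0.872, 0.348, 0.318, -0.128]
wrist_force: [0.3, -0.3, 0.6]
opening: 12.5
grip_force: 40.4
```

Down in 0.5 mm steps until contact.

>>> {"name": "servo_tool", "arguments": {
  "motion": [
    [0,0,0,-0.6,0,0.8,0],
    [0,0,0,-1.2,0,1.5,0],
    [0,0,0,-1.6,0,1.9,0],
    [0,0,0,-1.6,0,1.9,0]
  ]
}}

```text
time: 13.53
position: [456.4, 258.2, 16.0]
orientation: [0.873, 0.349, 0.317, -0.128]
wrist_force: [-0.1, 0.1, -0.7]
opening: 12.5
grip_force: 40.4
```

>>> {"name": "servo_tool", "arguments": {
  "motion": [
    [0,0,0,-0.4,0,0.4,0],
    [0,0,0,-0.7,0,0.8,0],
    [0,0,0,-0.7,0,0.8,0]
  ]
}}

```text
time: 13.78
position: [456.3, 258.2, 14.8]
orientation: [0.873, 0.349, 0.317, -0.128]
wrist_force: [0.2, -0.0, -0.7]
opening: 12.7
grip_force: 40.4
```

>>> {"name": "servo_tool", "arguments": {
  "motion": [
    [0,0,0,-0.3,0,0.4,0],
    [0,0,0,-0.6,0,0.8,0],
    [0,0,0,-0.6,0,0.8,0]
  ]
}}

```text
time: 14.03
position: [456.9, 258.6, 14.7]
orientation: [0.872, 0.349, 0.318, -0.129]
wrist_force: [-2.1, -1.1, 5.1]
opening: 12.6
grip_force: 41.2
```

Contact. I release and retreat along the tool axis.

>>> {"name": "servo_tool", "arguments": {
  "motion": [
    [0,0,0,0,0,0,0.2],
    [0,0,0,0,0,0,0.3],
    [0,0,0,0,0,0,0.4],
    [0,0,0,0,0,0,0.45],
    [0,0,0,0,0,0,0.45],
    [0,0,0,0,0,-6,0.45],
    [0,0,0,0,0,-20,0.45],
    [0,0,0,0,0,-45,0.45],
    [0,0,0,0,0,-75,0.45],
    [0,0,0,10,0,-110,0.45],
    [0,0,0,20,0,-140,0.45],
    [0,0,0,20,0,-140,0.45],
    [0,0,0,20,0,-140,0.45]
  ]
}}

```text
time: 15.12
position: [403.5, 205.9, 137.0]
orientation: [0.872, 0.349, 0.32, -0.127]
wrist_force: [0.7, -0.6, 0.2]
opening: 38.4
grip_force: 0.0
```

```bash
python3 - <<'E'
from h import *
s=bot.state(); print(s['position'],s['opening'],s['time'],s['wrist_force'])
c=cam('wrist'); P=cloud(c); hsv=cv2.cvtColor(c['frame'],cv2.COLOR_RGB2HSV).astype(int)
m=(hsv[...,0]>15)&(hsv[...,0]<35)&(hsv[...,1]>100)&(np.abs(P[...,0]-448)<60)&(np.abs(P[...,1]-252)<60)&(P[...,2]>8)
q=P[m]; print(len(q),np.percentile(q,[2,50,98],axis=0).round(1))
t=cam('top'); cv2.imwrite('pics/fin.png',np.hstack([c['frame'],cv2.resize(t['frame'][140:290,190:390],(640,480))])[::2,::2,::-1][:, :640])
Pt=cloud(t); h=cv2.cvtColor(t['frame'],cv2.COLOR_RGB2HSV).astype(int); m=(h[...,1]>120)&((h[...,0]<8)|(h[...,0]>172)); w=np.zeros_like(m); w[190:225,335:362]=1; print('grip from top',Pt[m&w].mean(0) if (m&w).any() else None)
E
```

```text
[403.46859865 205.86280377 136.95429839] 38.42222216547951 15.1167 [ 0.65981651 -0.59971521  0.19198144]
913 [[427.3 231.   13. ]
 [447.6 250.3  18.9]
 [467.6 269.8  20.5]]
grip from top None
```

View pics/fin.png

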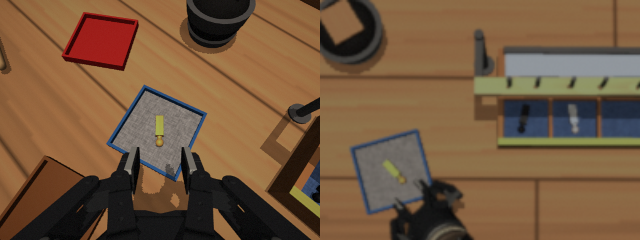

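The brass punch lies flat in the blue tray (160,130), centred at about (447,250) with its top at 19–20 mm. The cover is back at its stop, and the black and steel punches are in their pockets.

```bash
python3 -c "
from workcell import bot
print(bot.hand_in())"
```

```text
the job is handed in; nothing more can be done
None
```

The job is handed in at about 15 s: the cover was slid back to its stop, the brass punch lies flat in the blue tray, and the other two punches are still in their pockets; the bowl and jar were not touched.

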